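# Send a thimble through the sprung corner flap

## Robot

A 6-joint arm with a two-finger parallel gripper is mounted at the origin on the work surface. World frame = base frame: x ahead of the robot, y to its left, z up, the work surface at z = 0. Lengths are in m, angles in rad, forces in N, time in s.
With the tool pointing down it reaches from about 0.425 to 0.95 m from the base axis. Payload 14.7 kg.
Tool frame: the origin (TCP) lies at the very end of the fingers, on their centre line; the grasp point (between the pads) lies 19 mm behind it; z points along the fingers, y is the line along which they close (so a half turn about z gives the same grasp; the last joint's range is limited). The gripper opens to 85 mm and grips with 20 to 120 N. Pads are 22 mm wide; open, the fingers measure 114 mm over their backs; the gripper's body (76 mm by 85 mm) begins 54 mm behind the grasp point. The pads swing forward as they close: fully open they stand 13 mm farther back than shut.
Start: joints at [1.06, 0.48, 1.596, -0, 1.065, -0.047], TCP at [0.291, 0.581, 0.231] pointing down, gripper open.
Joint ranges: [-2.75, 2.75], [-0.82, 2.05], [0.23, 2.67], [-1.56, 4.7], [0.09, 2.69], [-2.92, 2.92]. Speed limits (rad/s): [1.89, 1.89, 2.39, 3.01, 3.01, 3.01].

## Interface

Orientations are given as a rotation vector (axis times angle).
In Python, from rig import env gives the robot as it stands.
- The arm moves only by the shell command python3 -m handwheel 'ROWS'. ROWS is JSON, a list of rows, each a list of 3 entries, a list of its own where there are three numbers: the shift along the tool's x, y, z each as a share of 20 cm, from -1 to 1, then the turn, a rotation vector about the tool's x, y, z each as a share of 90 degrees, from -1 to 1, then the closure, from 0 (fully open) to 1 (shut). In form: [[[dx, dy, dz], [wx, wy, wz], grip], ...]. A call has 1 to 12 rows; each row is the pose to reach, as a shift and turn from the pose commanded when the call began, along the tool's axes at that moment; what a row does not reach only later rows make up. A row lasts 1/8 s, in which the tool goes at most 62.5 mm and 10.7 degrees, less where a joint would pass 70% of its speed; a pose out of reach is approached as far as the arm can. A call with a number of a shift or a turn outside -1 to 1 is refused whole. A call with a gripper value outside its range is refused whole. The fingers move at their own pace and stop on an object; the grip force is fixed at half the most. Time passes only in rows, so rows that repeat a pose let the fingers close. It gives the time, the measured TCP pose, the force, the opening and the grip force at its end, in the units of the state.
- env.sense(): the state, without advancing time (a new reading comes with each control period).
- env.grab_frame(name): name is "scene" or "top" or "wrist"; returns a dict with "color" (480x640x3 uint8, red, green, blue), "range_z" (480x640 float32, m along the optical axis (not along the pixel's ray), 0 where there is no reading), "camera_matrix" (3x3 intrinsics, pixels), "D" ([k1, k2, p1, p2, k3] as OpenCV has them; the pictures are not rectified), "camera_from_world" (4x4, takes a point from world to camera coordinates). Camera axes: x right, y down, z forward; pixel columns grow to the right and rows downward; lengths in m; the calibration is good to about 2 mm. A picture is of the moment at which its call begins.
- env.hand_in(): hands the job in; it is judged then, once.
The state is a dict: "time_s": time; "joint_pos": joint angles; "dq": joint speeds; "joint_efforts": joint torques, N m; "ee_pos": TCP position; "eef_rot": TCP orientation; "wrist_force": force on the tool from outside, world axes, zero at the start; "moment": the same for the moment, N m; "opening": finger opening in m; "finger_force": force on a finger pad.
Only numpy, scipy, OpenCV 4.12 (cv2) and the standard library are available. Lean on these libraries where they do the work, as an engineer would, in place of code of your own. Each camera call takes 0.05 s, during which the arm holds its last target. There are 200 camera calls.

## Task

Put the dull steel thimble (the low, dome-topped one with a rolled rim) away in the open-topped wooden pen by pushing it along the glass through the corner doorway: hold the self-closing flap open with one finger while the other finger pushes the thimble in, and never let the flap touch the thimble. Push it far enough in that the flap can swing shut behind it, then let the flap close. Only push it: do not pinch, lift, or tip it over, and leave the other thimbles, the bell, the spool and the pin jar as they are.

Things in the scene. Friction and masses are not known exactly. Their poses are not given: they have to be found in the camera images.
- steel_thimble: The thimble to put away: worn dull steel, mouth down on the glass, 24.5 mm tall; rolled rim 23 mm across and 3 mm high at the foot, body 20 mm tapering to 17 mm, domed top; about 18 g, slides freely. Starts 142 to 158 mm before the pen's front-wall line (pen x), in a row of three thimbles about 55 mm apart, in any order. Origin: centre of underside.
- pen: Fixed open-topped wooden pen, walls 30 mm high, 6 mm thick, no floor or sill. Origin on the glass; x points in, z up. Inside: x 0 to 160 mm, y -4 to 154 mm. Hinge-side wall: inner face y = -4, x -60 to 166. Front wall: x -6 to 0, only y 83 to 157. That corner is cut off; the slanting doorway is shut by the flap. A straight push along +x at y about 58 goes through it.
- door_hinge (a point): The flap's vertical hinge, at (-60, 0) mm in the pen frame, on the glass.
- door_post (a point): Fixed round brass post, 6 mm in diameter and 32 mm high, where the doorway meets the front wall: at (1, 84.5) mm in the pen frame, on the glass.
- shelf_top (a point): A point on the flat top of the ribbed glass shelf, 14 mm above the work surface; the shelf carries the pen, the thimbles and the things around them.
- flap (a joint): Opening of the steel flap, rad: 0 shut, 0.95 fully open. Upright leaf 100 mm long from the hinge, 3 mm thick, 3.5 to 29.5 mm above the glass. Shut, it runs from the hinge to (0, 80) mm in the pen frame; it opens only inward, towards the hinge-side wall (at 0.93 it runs along pen +x to (40, 0)). A light spring (0.3 N at its free edge) shuts it in about 1 s; it sweeps 100 mm about the hinge.
- flap_edge (a point): The top of the flap's free vertical edge, 29.5 mm above the glass.
- glass_thimble: Cobalt glass thimble, 35 mm tall, flared foot 25 mm in diameter; leave alone. Origin: centre of underside.
- resin_thimble: Carved ivory-coloured resin thimble, 30 mm tall, 24 mm in diameter at the top with a small finial; leave alone. Origin: centre of underside.
- brass_thimble: Brass thimble, 26 mm tall, 21 mm in diameter, inside the pen 125 to 138 mm along its x; leave alone. Origin: centre of underside.
- china_thimble: White china thimble, 29 mm tall, 22 mm in diameter, inside the pen 125 to 138 mm along its x; leave alone. Origin: centre of underside.
- bell: Bronze bell paperweight, 60 mm in diameter, 70 mm tall with a rounded handle; leave alone. Origin: centre of underside.
- spool: Empty wooden thread spool, 32 mm in diameter, 38 mm tall; leave alone. Origin: centre of underside.
- pin_jar: Small glass jar with a metal cap, 48 mm in diameter, 50 mm tall; leave alone. Origin: centre of underside.

How it is judged:
On the way, in this order (a step that is already met when the one before it is completed fails the run):
1. a finger has pushed the flap open while the thimble is still outside (value of joint flap above 0.3 rad and contact force between the fingers and flap above 0.02 N and x of steel_thimble in the frame of pen below -0.01 m), for 0.1 s.
2. the thimble has come inside while a finger still holds the flap open (value of joint flap above 0.3 rad and contact force between the fingers and flap above 0.02 N and x of steel_thimble in the frame of pen between 0.025 and 0.15 m and y of steel_thimble in the frame of pen between 0 and 0.15 m), for 0.1 s.
At the end, for the whole second after the job is handed in: The steel thimble stands upright (within 0.15 rad) and at rest on the glass inside the pen, its centre 25 to 150 mm past the front-wall line, and the flap is shut (below 0.06 rad) (x of steel_thimble in the frame of pen between 0.025 and 0.15 m and y of steel_thimble in the frame of pen between 0 and 0.15 m and value of joint flap below 0.06 rad and angle between steel_thimble's own z axis and vertical below 0.15 rad and linear speed of steel_thimble below 0.02 m/s and height (world z) of steel_thimble below 0.018 m); the robot touches nothing.
It fails at once if the flap touched the steel thimble (contact force between flap and steel_thimble above 0.05 N).
It fails at once if the steel thimble was lifted off the glass or tipped (height (world z) of steel_thimble above 0.02 m or angle between steel_thimble's own z axis and vertical above 0.4 rad).
It fails at once if the steel thimble was pinched or pushed hard (over 10 N) (contact force between the fingers and steel_thimble above 10 N).
It fails at once if another thimble, the bell, the spool or the pin jar was moved more than 12 mm or tipped (distance of any of glass_thimble, resin_thimble, brass_thimble, china_thimble, bell, spool, pin_jar from where it was at the start of the episode above 0.012 m or angle between any of glass_thimble, resin_thimble, brass_thimble, china_thimble, bell, spool, pin_jar's own z axis and vertical above 0.4 rad).
It also fails if it takes over 51 s, if anything falls off the work surface, if the arm or the gripper's body presses on something with over 40 N, if the wrist force passes 120 N, or if a joint passes its speed limit or range.

## Working session

There is one attempt and no reset: what is moved stays moved. The work goes in short steps, Python scripts to look and compute and a shell command to move; the robot and the scene stay as the last step left them, time stands still between calls to the robot, and variables do not carry over. Pictures are saved under pics/ and viewed, at most 11 in all, crops included, and the job is handed in when it is done.

```bash
ls; mkdir -p pics
cat > h.py <<'E'
import numpy as np, cv2
from rig import env
from scipy.spatial.transform import Rotation as R
def pix2plane(f,uv,z):
    K=np.array(f["camera_matrix"]);D=np.array(f["D"],float);T=np.array(f["camera_from_world"])
    n=cv2.undistortPoints(np.array(uv,float).reshape(-1,1,2),K,D).reshape(-1,2)
    d=np.c_[n,np.ones(len(n))]@T[:3,:3]; c=-T[:3,:3].T@T[:3,3]
    return c+d*((z-c[2])/d[:,2])[:,None]
def proj(f,P):
    T=np.array(f["camera_from_world"]);
    return cv2.projectPoints(np.array(P,float).reshape(-1,1,3),cv2.Rodrigues(T[:3,:3])[0],T[:3,3],np.array(f["camera_matrix"]),np.array(f["D"],float))[0].reshape(-1,2)
E
python3 - <<'E'
from h import *
import pickle
for n in("top","scene"):
    f=env.grab_frame(n);pickle.dump(f,open(n+".pkl","wb"));cv2.imwrite(f"pics/{n}.png",f["color"][...,::-1])
    T=f["camera_from_world"];print(n,-T[:3,:3].T@T[:3,3],f["camera_matrix"][0])
s=env.sense();print(s["time_s"],s["ee_pos"],s["eef_rot"],s["opening"])
E
```

```text
pics
top [ 0.53308771 -0.01689662  1.26741856] [612.90472253   0.         317.8466191 ]
scene [1.19727794 0.23728996 0.53834408] [475.97996127   0.         311.84520852]
0.1 [0.29057224 0.58100793 0.23074353] [-7.21930923e-01 -3.05722398e+00  1.69049407e-03] 0.08504588191207293
```

View pics/top.png

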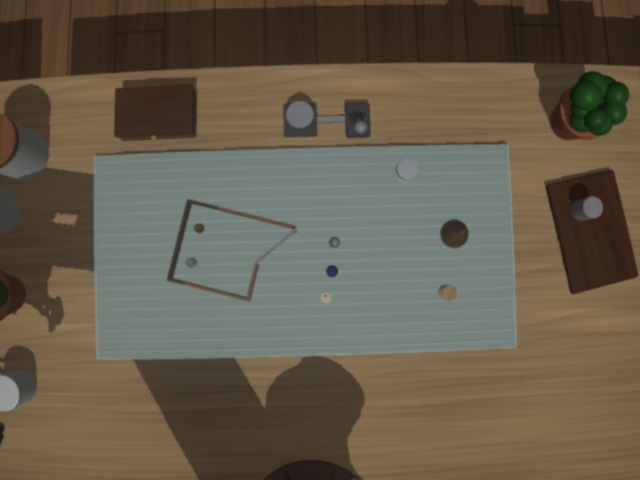

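View pics/scene.png

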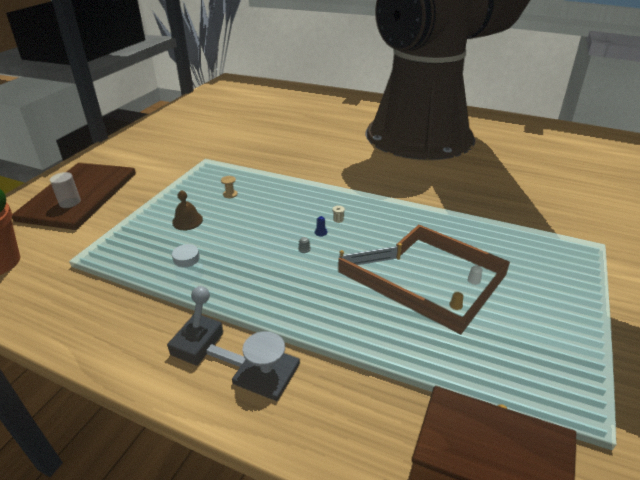

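The top view shows the pen at left: its hinge-side wall runs (189,202)→(296,228), the front wall is at (256,263)–(249,298), and the flap lies between them. The steel thimble is at (335,242), nearest the hinge side. Glass is at (332,271) and resin at (326,298).

Run:
```python
from h import *
import pickle
f=pickle.load(open("top.pkl","rb"));K=f["camera_matrix"];T=f["camera_from_world"];d=f["range_z"]
v,u=np.mgrid[0:480,0:640]
n=cv2.undistortPoints(np.c_[u.ravel(),v.ravel()].astype(float).reshape(-1,1,2),K,np.array(f["D"],float)).reshape(480,640,2)
P=(np.dstack([n,np.ones((480,640))])*d[...,None]-T[:3,3])@T[:3,:3]
Z=P[...,2]
box=np.zeros((480,640),bool);box[150:355,97:515]=1
print("shelf z",np.median(Z[(box)&(abs(Z-.014)<.006)]))
m=(box&(Z>.022)&(d>0)).astype(np.uint8)
k,lab,st,c=cv2.connectedComponentsWithStats(m)
for i in range(1,k):
    if st[i,4]>8: print(i,st[i],c[i].round(1),np.percentile(Z[lab==i],90).round(4))
hsv=cv2.cvtColor(f["color"],cv2.COLOR_RGB2HSV)
roi=cv2.resize(f["color"][185:315,155:360],None,fx=3.9,fy=3.9,interpolation=cv2.INTER_CUBIC)
cv2.imwrite("pics/crop.png",roi[...,::-1])
```

```text
shelf z 0.013039928547268518
2 [393 159  25  24 477] [405.1 170.3] 0.0657
5 [ 166  199  130  103 1331] [220.3 248.6] 0.0453
7 [441 220  28  27 512] [454.6 232.9] 0.0766
8 [193 224  10   8  61] [197.7 227.4] 0.0391
11 [329 237  10  10  76] [333.9 241.6] 0.0392
15 [185 258  12  10  85] [190.3 262.5] 0.0432
16 [327 266  10  10  61] [331.2 270.6] 0.0495
18 [440 285  17  15 183] [448.5 292.3] 0.0538
21 [320 292  11  11 104] [325.2 297. ] 0.0421
```

View pics/crop.png

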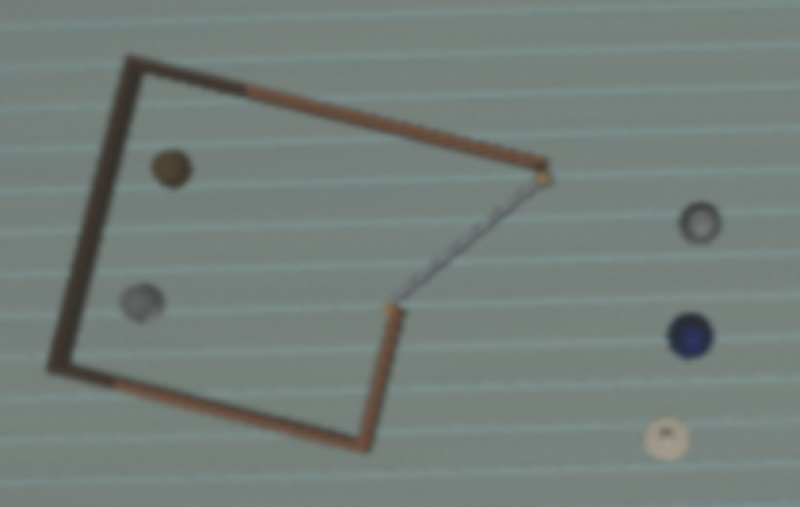

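The crop shows the outer wall corners at about (130,57), (549,160), (366,451) and (50,372), the post at (391,308), the hinge at (543,178) and the steel thimble at (700,222).

```bash
cat >> h.py <<'E'
import json,os
if os.path.exists("pen.json"):
    _p=json.load(open("pen.json"));O=np.array(_p["t"]);A=_p["a"];RP=np.array([[np.cos(A),-np.sin(A)],[np.sin(A),np.cos(A)]])
    def w2p(P): return (np.atleast_2d(P)[:,:2]-O)@RP*1000
    def p2w(p): return O+np.atleast_2d(p)/1000@RP.T
E
python3 - <<'E'
from h import *
import pickle
f=pickle.load(open("top.pkl","rb"))
c=lambda L:[(155+(x+.5)/3.9-.5,185+(y+.5)/3.9-.5) for x,y in L]
W=np.r_[pix2plane(f,c([(130,57),(549,160),(366,451),(50,372),(391,308),(543,178)]),.0445)][:,:2]
Q=np.array([(166,-10),(-60,-10),(-6,160),(166,160),(1,84.5),(-60,0)])/1000
a,b=W.mean(0),Q.mean(0);U,S,V=np.linalg.svd((Q-b).T@(W-a));M=(U@V).T
t=a-M@b;ang=np.arctan2(M[1,0],M[0,0]);print(t,ang,np.linalg.det(M));print(((Q@M.T+t-W)*1000).round(1))
json.dump(dict(t=t.tolist(),a=ang),open("pen.json","w"))
import importlib,h;importlib.reload(h)
for n,xy,z in[("steel",(700,222),.03),("glass",(690,336),.035),("resin",(666,439),.04),("brass",(172,168),.035),("china",(143,302),.04)]:
    w=pix2plane(f,c([xy]),z);print(n,w.round(4),h.w2p(w).round(1))
# tool axes
s=env.sense();Rt=R.from_rotvec(s["eef_rot"]).as_matrix();print(Rt.round(3))
for p in [(-200,0),(50,58)]: print(p,h.p2w(p))
print("pen x dir deg",np.degrees(ang),"tool x deg",np.degrees(np.arctan2(Rt[1,0],Rt[0,0])),"tool y deg",np.degrees(np.arctan2(Rt[1,1],Rt[0,1])))
E
```

```text
[0.63116737 0.0742509 ] 1.2999453279143105 1.0000000000000002
[[ 1.7  1.2]
 [ 0.8 -0.9]
 [-2.1 -1. ]
 [-0.5  2. ]
 [-0.3  0.2]
 [ 0.4 -1.6]]
steel [[ 0.5906 -0.0623  0.03  ]] [[-142.5    2.5]]
glass [[ 0.5318 -0.0553  0.035 ]] [[-151.4   61.1]]
resin [[ 0.4793 -0.0413  0.04  ]] [[-152.   115.4]]
brass [[0.626 0.211 0.035]] [[130.4  41.5]]
china [[0.5568 0.2265 0.04  ]] [[126.8 112.4]]
[[-0.894  0.447 -0.001]
 [ 0.447  0.894 -0.001]
 [ 0.    -0.001 -1.   ]]
(-200, 0) [[ 0.57765707 -0.11845781]]
(50, 58) [[0.58865942 0.13794607]]
pen x dir deg 74.48138088723984 tool x deg 153.4271995839434 tool y deg 63.427201579756215
```

```bash
cat >> h.py <<'E'
def plan(px,py,z,yaw):
    """shares to TCP at pen (px,py) mm, world z m, tool x at yaw deg from pen x, tool down"""
    s=env.sense();R0=R.from_rotvec(s["eef_rot"]);w=p2w((px,py))[0];a=A+np.radians(yaw)
    d=R0.inv().apply(np.r_[w,z]-s["ee_pos"])/.2
    Rt=R.from_matrix(np.array([[np.cos(a),np.sin(a),0],[np.sin(a),-np.cos(a),0],[0,0,-1]]).T.T)
    wv=(R0.inv()*Rt).as_rotvec()/(np.pi/2)
    print("goal",(px,py,z,yaw),"shift",d.round(3),"turn",wv.round(3))
def now():
    s=env.sense();M=R.from_rotvec(s["eef_rot"]).as_matrix()
    print("t",round(s["time_s"],2),"pen",w2p(s["ee_pos"]).round(1),"z",round(s["ee_pos"][2],4),"yaw",round(np.degrees(np.arctan2(M[1,0],M[0,0])-A),1),"tilt",round(M[2,2],4),"F",np.round(s["wrist_force"],2),"open",round(s["opening"],4),"ff",s["finger_force"])
E
python3 -c "
from h import *
now();plan(-185,-23,.13,31)"
```

```text
t 0.1 pen [[397.2 463.8]] z 0.2307 yaw 78.9 tilt -1.0 F [ 0.04 -0.21 -0.76] open 0.085 ff 0.0
goal (-185, -23, 0.13, 31) shift [-2.947 -2.39   0.506] turn [-0.001  0.     0.533]
```

```bash
python3 -m handwheel '[[[-0.25,-0.2,0],[0,0,0.1],1],[[-0.5,-0.4,0],[0,0,0.2],1],[[-0.75,-0.6,0],[0,0,0.3],1],[[-1,-0.8,0],[0,0,0.4],1],[[-1,-0.8,0],[0,0,0.53],1],[[-1,-0.8,0],[0,0,0.53],1]]'; python3 -c "
from h import *
now();plan(-185,-23,.13,31)"
```

```text
time_s: 0.85
ee_pos: [0.3984, 0.348, 0.2313]
eef_rot: [-1.899, -2.503, 0.0]
wrist_force: [0.2, -0.1, 0.8]
opening: -0.0001
finger_force: 0.0
t 0.85 pen [[201.5 297.6]] z 0.2313 yaw 31.1 tilt -1.0 F [ 0.22 -0.11  0.77] open -0.0001 ff 0.0
goal (-185, -23, 0.13, 31) shift [-2.483  0.372  0.506] turn [-0.     0.     0.002]
```

```bash
python3 -m handwheel '[[[-0.3,0.05,0],[0,0,0],1],[[-0.6,0.1,0],[0,0,0],1],[[-0.9,0.15,0],[0,0,0],1],[[-1,0.15,0],[0,0,0],1]]'; python3 -m handwheel '[[[-0.3,0.05,0],[0,0,0],1],[[-0.6,0.1,0.1],[0,0,0],1],[[-0.9,0.15,0.2],[0,0,0],1],[[-1,0.15,0.3],[0,0,0],1]]'; python3 -c "
from h import *
now();plan(-185,-23,.09,31)"
```

```text
time_s: 1.35
ee_pos: [0.4822, 0.1628, 0.2312]
eef_rot: [1.892, 2.508, -0.0]
wrist_force: [0.5, 0.4, -0.3]
opening: -0.0001
finger_force: 0.0
time_s: 1.85
ee_pos: [0.5659, -0.0217, 0.1705]
eef_rot: [1.891, 2.507, 0.001]
wrist_force: [-1.0, 0.8, -1.6]
opening: -0.0
finger_force: 0.0
t 1.85 pen [[-110.    37.2]] z 0.1705 yaw 31.5 tilt -1.0 F [-0.95  0.81 -1.59] open -0.0 ff 0.0
goal (-185, -23, 0.09, 31) shift [-0.477  0.061  0.403] turn [0.001 0.    0.005]
```

```bash
python3 -m handwheel '[[[-0.25,0.03,0],[0,0,0],1],[[-0.48,0.06,0],[0,0,0],1],[[-0.48,0.06,0.25],[0,0,0],1],[[-0.48,0.06,0.4],[0,0,0],1],[[-0.48,0.06,0.4],[0,0,0],1]]'
python3 - <<'E'
from h import *
now();plan(-185,-23,.018,31)
for n in("wrist","top"):
    f=env.grab_frame(n);cv2.imwrite(f"pics/{n}1.png",f["color"][...,::-1])
    print(n,f["camera_from_world"].round(3).tolist())
a=cv2.imread("pics/wrist1.png");b=cv2.imread("pics/top1.png")[180:360,230:470]
b=cv2.resize(b,None,fx=2,fy=2)
print(proj(f,[env.sense()["ee_pos"]]))
cv2.imwrite("pics/w1.png",cv2.resize(np.hstack([a[:360],b[:360]])if 0 else a,None,fx=1,fy=1))
E
```

```text
time_s: 2.48
ee_pos: [0.6005, -0.1079, 0.089]
eef_rot: [-1.889, -2.505, 0.003]
wrist_force: [0.8, 0.5, -0.7]
opening: -0.0001
finger_force: 0.0
t 2.48 pen [[-183.7  -19.2]] z 0.089 yaw 31.5 tilt -1.0 F [ 0.76  0.53 -0.73] open -0.0001 ff 0.0
goal (-185, -23, 0.018, 31) shift [-0.016  0.014  0.355] turn [-0.002 -0.001  0.006]
wrist [[0.961, 0.276, -0.003, -0.549], [0.265, -0.92, 0.289, -0.255], [0.077, -0.279, -0.957, 0.167], [0.0, 0.0, 0.0, 1.0]]
top [[-0.028, -1.0, 0.009, -0.013], [-0.998, 0.028, -0.048, 0.593], [0.047, -0.01, -0.999, 1.241], [0.0, 0.0, 0.0, 1.0]]
[[359.00167617 233.25619005]]
```

View pics/w1.png

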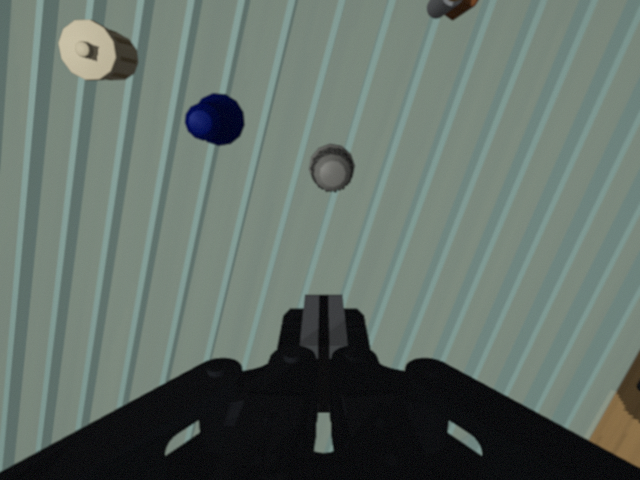

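The wrist view shows the steel thimble at (331,168), straight ahead of the closed fingertips at (324,300). The glass thimble at (215,119) is well clear to the side.

Run:
```python
from h import *
f=env.grab_frame("wrist")
for z in(.017,.03): print(w2p(pix2plane(f,[(331.5,167)],z)).round(1))
print(proj(f,[env.sense()["ee_pos"]]))
# rim circle: dark outline
for p in [(310,168),(354,168),(332,192)]: print(p,w2p(pix2plane(f,[p],.017)).round(1))
plan(-181,-20.5,.018,31)
```

```text
[[-143.4   -3.5]]
[[-142.    -2.3]]
[[319.35497941 316.90583427]]
(310, 168) [[-149.5    5.5]]
(354, 168) [[-138.   -13.4]]
(332, 192) [[-154.1  -10.4]]
goal (-181, -20.5, 0.018, 31) shift [0.015 0.002 0.372] turn [0.001 0.    0.004]
```

```bash
python3 -m handwheel '[[[0,0.02,0.15],[0,0,0.015],1],[[0,0.02,0.3],[0,0,0.015],1],[[0,0.02,0.348],[0,0,0.015],1],[[0,0.02,0.348],[0,0,0.015],1],[[0,0.02,0.348],[0,0,0.015],1]]'; python3 -c "
from h import *
now();plan(-80,40,.0195,32)"
```

```text
time_s: 3.25
ee_pos: [0.6066, -0.1082, 0.0231]
eef_rot: [1.925, 2.481, 0.001]
wrist_force: [0.5, -0.3, 0.5]
opening: -0.0002
finger_force: 0.0
t 3.25 pen [[-182.4  -25.1]] z 0.0231 yaw 29.9 tilt -1.0 F [ 0.53 -0.27  0.5 ] open -0.0002 ff 0.0
goal (-80, 40, 0.0195, 32) shift [ 0.606 -0.027  0.018] turn [ 0.001  0.001 -0.023]
```

```bash
python3 -m handwheel '[[[0,0,0.01],[0,0,-0.03],1],[[0.05,-0.002,0.01],[0,0,-0.03],1],[[0.1,-0.005,0.01],[0,0,-0.03],1],[[0.15,-0.007,0.01],[0,0,-0.03],1],[[0.2,-0.01,0.01],[0,0,-0.03],1],[[0.25,-0.012,0.01],[0,0,-0.03],1],[[0.3,-0.015,0.01],[0,0,-0.03],1],[[0.3,-0.015,0.01],[0,0,-0.03],1]]'
python3 - <<'E'
from h import *
now()
f=env.grab_frame("wrist");cv2.imwrite("pics/w2.png",f["color"][...,::-1])
E
```

```text
time_s: 4.25
ee_pos: [0.5875, -0.0499, 0.0197]
eef_rot: [-1.866, -2.527, 0.0]
wrist_force: [-0.3, 0.3, 0.6]
opening: -0.0002
finger_force: 0.0
t 4.25 pen [[-131.3    8.9]] z 0.0197 yaw 32.6 tilt -1.0 F [-0.28  0.32  0.59] open -0.0002 ff 0.0
```

View pics/w2.png

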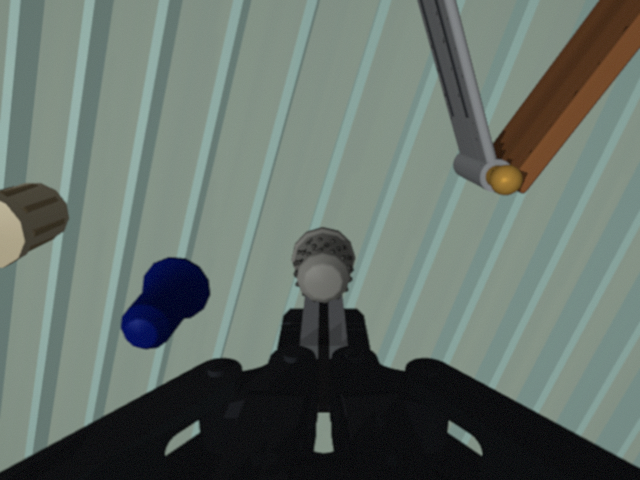

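The thimble is centred on the fingers at (323,265). The hinge cap is visible at (505,180).

```bash
python3 -m handwheel '[[[0.05,0,0],[0,0,0],1],[[0.1,0,0],[0,0,0],1],[[0.15,0,0],[0,0,0],1],[[0.2,0,0],[0,0,0],1],[[0.25,0,0],[0,0,0],1],[[0.28,0,0],[0,0,0],1],[[0.31,0,0],[0,0,0],1],[[0.31,0,0],[0,0,0],1]]'
python3 - <<'E'
from h import *
now()
f=env.grab_frame("wrist");cv2.imwrite("pics/w3.png",f["color"][...,::-1])
print(proj(f,np.c_[p2w([(-60,0),(1,84.5),(0,80)]),[.044,.046,.0435]]))
E
```

```text
time_s: 5.3
ee_pos: [0.5695, 0.0089, 0.0197]
eef_rot: [-1.866, -2.527, 0.0]
wrist_force: [0.3, -0.2, -0.5]
opening: 0.0
finger_force: 0.0
t 5.3 pen [[-79.5  41.9]] z 0.0197 yaw 32.6 tilt -1.0 F [ 0.26 -0.21 -0.53] open 0.0 ff 0.0
[[463.1155404  368.98879341]
 [347.07811711  31.27971069]
 [359.17773663  47.04051469]]
```

View pics/w3.png

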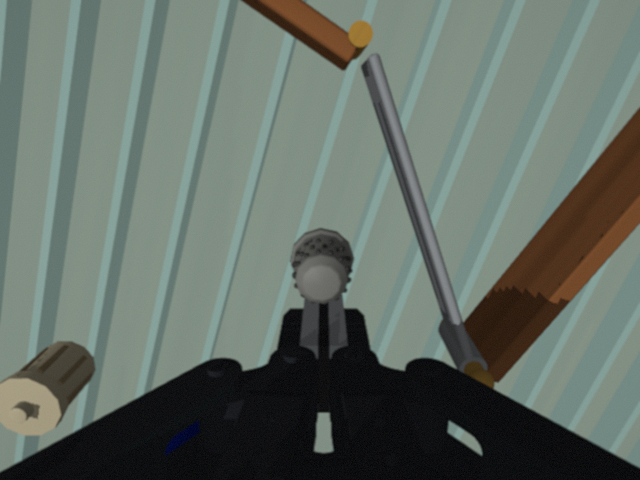

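The post is at (361,34) and the hinge at (478,372), both about 15 px right of where I predicted. The fingertips are off by only 5 px, so the pen frame needs shifting about (+2,-3.6) mm. I'll correct it and regrip for the straight push.

```bash
python3 - <<'E'
import json
from h import *
t=p2w((2,-3.6))[0];json.dump(dict(t=t.tolist(),a=A),open("pen.json","w"))
E
python3 -m handwheel '[[[-0.1,0,0],[0,0,0],1],[[-0.2,0,0],[0,0,0],1],[[-0.2,0,0],[0,0,0.1],0.66],[[-0.2,0,0],[0,0,0.2],0.66],[[-0.2,0,0],[0,0,0.3],0.66],[[-0.2,0,0],[0,0,0.362],0.66],[[-0.2,0,0],[0,0,0.362],0.66]]'
python3 - <<'E'
from h import *
now();plan(-101,38.5,.018,0)
f=env.grab_frame("wrist");cv2.imwrite("pics/w4.png",f["color"][...,::-1])
print(proj(f,np.c_[p2w([(-60,0),(1,84.5),(0,80)]),[.044,.046,.0435]]))
E
```

```text
time_s: 6.22
ee_pos: [0.5818, -0.031, 0.0197]
eef_rot: [2.501, 1.901, 0.0]
wrist_force: [-0.4, -0.5, -0.9]
opening: 0.0291
finger_force: 0.0
t 6.22 pen [[-116.6   23. ]] z 0.0197 yaw -0.0 tilt -1.0 F [-0.38 -0.49 -0.86] open 0.0291 ff 0.0
goal (-101, 38.5, 0.018, 0) shift [ 0.078 -0.077  0.009] turn [ 0.  0. -0.]
[[400.3146453  173.0883503 ]
 [ 44.13476402 -94.18186468]
 [ 70.93148103 -84.29610095]]
```

View pics/w4.png

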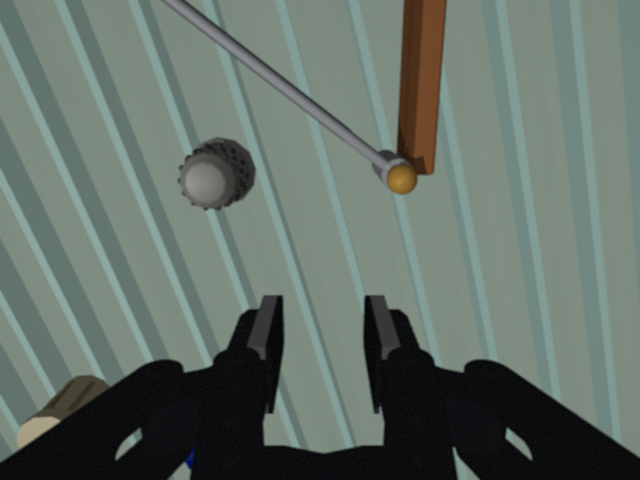

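The open fingers straddle column 324. The thimble's foot is near (221,170) and the hinge cap at (402,178) matches the corrected frame.

Run:
```python
from h import *
f=env.grab_frame("wrist")
im=cv2.imread("pics/w4.png");g=cv2.cvtColor(im,cv2.COLOR_BGR2HSV)
m=((g[...,1]<45)).astype(np.uint8);m[:,:165]=0;m[:,275:]=0;m[:125]=0;m[225:]=0
k,l,st,c=cv2.connectedComponentsWithStats(m);i=1+st[1:,4].argmax();print(st[i],c[i])
for du in(0,-5):
  print("hinge",w2p(pix2plane(f,[(402+du,179)],.045)).round(1))
  for p,z in[((206,182),.037),((224,168),.0165)]: print(p,w2p(pix2plane(f,[(p[0]+du,p[1])],z)).round(1))
```

```text
[  165   125   110   100 10884] [219.32993385 174.57295112]
hinge [[-61.2  -0.1]]
(206, 182) [[-63.5  55.5]]
(224, 168) [[-62.3  54.7]]
hinge [[-61.2   1.2]]
(206, 182) [[-63.5  57. ]]
(224, 168) [[-62.3  56.4]]
```

```bash
python3 -m handwheel '[[[0.03,-0.04,0.01],[0,0,0],0.66],[[0.06,-0.075,0.01],[0,0,0],0.66],[[0.06,-0.075,0.01],[0,0,0],0.66],[[0.1,-0.075,0.01],[0,0,0],0.66],[[0.15,-0.075,0.01],[0,0,0],0.66],[[0.2,-0.075,0.01],[0,0,0],0.66],[[0.25,-0.075,0.01],[0,0,0],0.66],[[0.28,-0.075,0.01],[0,0,0],0.66],[[0.28,-0.075,0.01],[0,0,0],0.66]]'
python3 - <<'E'
from h import *
now()
f=env.grab_frame("wrist");cv2.imwrite("pics/w5.png",f["color"][...,::-1])
E
```

```text
time_s: 7.45
ee_pos: [0.5818, 0.0288, 0.0176]
eef_rot: [-2.5, -1.902, 0.0]
wrist_force: [-1.9, 0.2, 0.0]
opening: 0.0292
finger_force: 0.6
t 7.45 pen [[-59.   39.1]] z 0.0176 yaw 0.0 tilt -1.0 F [-1.88  0.21  0.01] open 0.0292 ff 0.6004039524123073
```

View pics/w5.png

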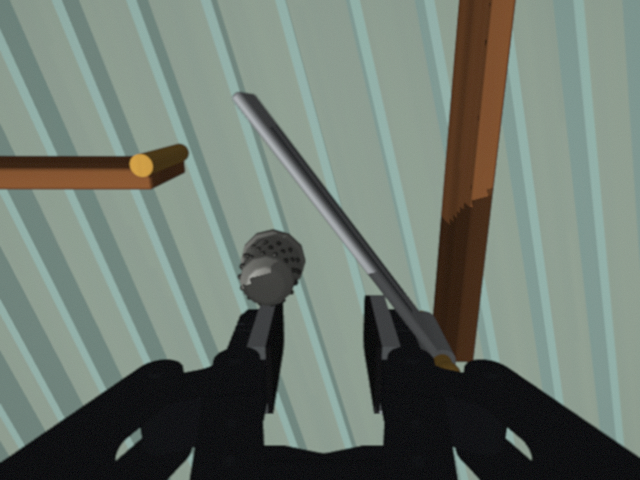

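The flap is opening off the right finger (its tip is at (240,95)). The thimble sits square on the left pad at (268,275) and is clear of the flap.

```bash
python3 -m handwheel '[[[0.04,0,0],[0,0,0],0.66],[[0.08,0,0],[0,0,0],0.66],[[0.12,0,0],[0,0,0],0.66],[[0.16,0,0],[0,0,0],0.66],[[0.2,0,0],[0,0,0],0.66],[[0.24,0,0],[0,0,0],0.66],[[0.28,0,0],[0,0,0],0.66],[[0.28,0,0],[0,0,0],0.66]]'
python3 - <<'E'
from h import *
now()
f=env.grab_frame("wrist");cv2.imwrite("pics/w6.png",f["color"][...,::-1])
E
```

```text
time_s: 8.5
ee_pos: [0.5971, 0.0829, 0.0177]
eef_rot: [2.5, 1.902, 0.0]
wrist_force: [-0.3, 0.2, 0.8]
opening: 0.0294
finger_force: 0.2
t 8.5 pen [[-2.8 38.8]] z 0.0177 yaw 0.1 tilt -1.0 F [-0.35  0.18  0.77] open 0.0294 ff 0.18835521579603665
```

View pics/w6.png

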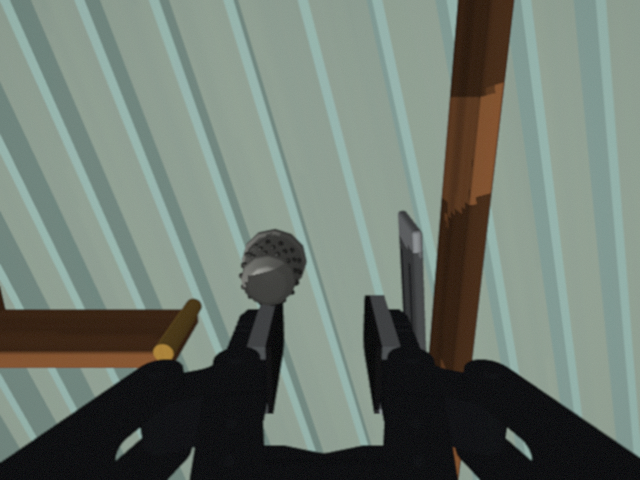

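Both are in order: the thimble at (272,265) is between the post and the fully opened flap (tip (405,220)). I'll finish the push.

```bash
python3 -m handwheel '[[[0.04,0,0],[0,0,0],0.66],[[0.08,0,0],[0,0,0],0.66],[[0.12,0,0],[0,0,0],0.66],[[0.15,0,0],[0,0,0],0.66],[[0.18,0,0],[0,0,0],0.66],[[0.18,0,0],[0,0,0],0.66],[[0.18,0,0],[0,0,0],0.66]]'
python3 - <<'E'
from h import *
now()
f=env.grab_frame("wrist");cv2.imwrite("pics/w7.png",f["color"][...,::-1])
E
```

```text
time_s: 9.43
ee_pos: [0.6064, 0.1169, 0.0177]
eef_rot: [-2.501, -1.902, 0.0]
wrist_force: [-0.4, 0.2, 0.2]
opening: 0.029
finger_force: 0.1
t 9.43 pen [[32.5 38.9]] z 0.0177 yaw 0.0 tilt -1.0 F [-0.37  0.17  0.16] open 0.029 ff 0.1346180259497487
```

View pics/w7.png

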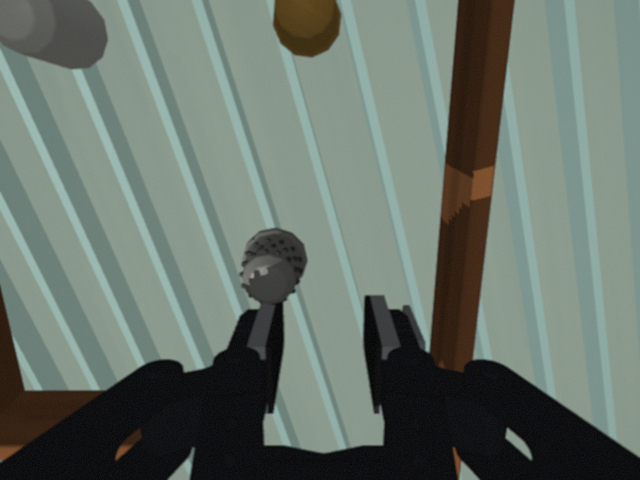

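The thimble is inside at (273,265), the flap is still held on the right finger at (412,320), and the brass thimble is well ahead at (307,20). I'll back off and lift.

```bash
python3 -m handwheel '[[[-0.02,0,0],[0,0,0],0.66],[[-0.04,0,0],[0,0,0],0.66],[[-0.04,0,0],[0,0,0],0.66],[[-0.04,0,-0.1],[0,0,0],0.66],[[-0.04,0,-0.2],[0,0,0],0.66],[[-0.04,0,-0.3],[0,0,0],0.66],[[-0.04,0,-0.5],[0,0,0],0.66],[[-0.04,0,-0.8],[0,0,0],0.66],[[-0.04,0,-0.8],[0,0,0],0.66]]'; python3 -m handwheel '[[[-0.3,0,0],[0,0,0],0.66],[[-0.6,0,0],[0,0,0],0.66],[[-0.6,0,0],[0,0,0],0.66],[[-0.6,0,0],[0,0,0],0.66],[[-0.6,0,0],[0,0,0],0.66],[[-0.6,0,0],[0,0,0],0.66],[[-0.6,0,0],[0,0,0],0.66],[[-0.6,0,0],[0,0,0],0.66]]'
python3 - <<'E'
from h import *
now()
a=env.grab_frame("scene")["color"][200:400,260:540];b=env.grab_frame("wrist")["color"]
cv2.imwrite("pics/f.png",np.hstack([cv2.resize(a,(400,300)),cv2.resize(b,(400,300))])[...,::-1])
E
```

```text
time_s: 10.6
ee_pos: [0.6074, 0.1098, 0.1842]
eef_rot: [2.497, 1.899, 0.013]
wrist_force: [0.3, 0.2, 0.0]
opening: 0.0294
finger_force: 0.0
time_s: 11.6
ee_pos: [0.5723, -0.006, 0.1776]
eef_rot: [-2.5, -1.902, 0.0]
wrist_force: [0.3, -0.0, 0.3]
opening: 0.0285
finger_force: 0.0
t 11.6 pen [[-95.1  38.9]] z 0.1776 yaw 0.0 tilt -1.0 F [ 0.33 -0.03  0.28] open 0.0285 ff 0.0
```

View pics/f.png

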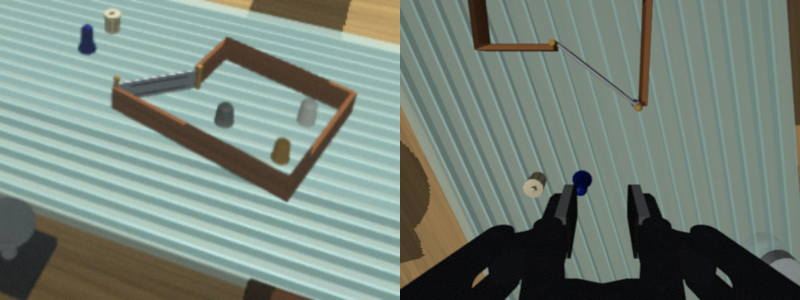

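The flap is shut, running (120,90)–(195,75) in the scene crop, and the steel thimble stands upright inside at (225,115). The other thimbles haven't moved.

```bash
python3 -c "
from rig import env
print(env.hand_in())"
```

```text
the job is handed in; nothing more can be done
None
```

The steel thimble is upright inside the pen with the flap shut behind it and the other thimbles unmoved in the last pictures; the job is handed in, but no verdict came back.

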